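Take the dial padlock off the tool chest

ROBOT

A 7-joint arm with a two-finger parallel gripper is mounted at the origin on the work surface. World frame = base frame: x ahead of the robot, y to its left, z up, the work surface at z = 0. Lengths are in mm, angles in rad, forces in N, time in s.
With the tool pointing down it reaches from about 400 to 875 mm from the base axis. Payload 4.4 kg.
Tool frame: the origin (TCP) lies at the very end of the fingers, on their centre line; the grasp point (between the pads) lies ctrl.grip_depth behind it (ctrl.grip_depth is the distance from the TCP to the grasp point, in mm); y points along the fingers, x is the direction in which the jaws open and shut, and the axes are right-handed (so a half turn about y gives the same grasp; the last joint's range is limited). The gripper opens to 85 mm and grips with 20 to 120 N. Pads are 22 mm wide; open, the fingers measure 114 mm over their backs; the gripper's body (76 mm by 85 mm) begins 54 mm behind the grasp point. The pads swing forward as they close: fully open they stand 13 mm farther back than shut.
Start: joints at [1.048, 0.628, 0.038, 1.517, -0.027, 0.996, -0.02], TCP at [286.729, -583.356, 231.313] pointing down, gripper open.
Joint ranges: [-3.06, 3.06], [-0.37, 2.12], [-1.25, 1.32], [0.18, 2.47], [-1.1, 4.24], [0.23, 1.98], [-2.94, 2.94]. Speed limits (rad/s): [2.57, 2.57, 3.14, 3.14, 3.14, 3.14, 3.14].

INTERFACE

Orientations are given as [roll, pitch, yaw] about the fixed x, y, z axes, in that order (R = Rz(yaw) Ry(pitch) Rx(roll)).
In Python, from cell import ctrl gives the robot as it stands.
- The arm moves only by the tool apply_moves, never from a script. Its argument "motion" is a list of rows, each a list of 5 numbers: the shift along the tool's x, y, z in cm, then the turn about the tool's y in rad, then the finger opening in cm, from 0 to 8.54. In form: [[tx, ty, tz, roll, hand], ...]. A call has 1 to 20 rows; each row is the pose to reach, as a shift and turn from the pose commanded when the call began, along the tool's axes at that moment; what a row does not reach only later rows make up. A row lasts 1/8 s, in which the tool goes at most 62.5 mm and 10.7 degrees, less where a joint would pass 70% of its speed; a pose out of reach is approached as far as the arm can. A call with a gripper value outside its range is refused whole. The fingers move at their own pace and stop on an object; the grip force is fixed at half the most. Time passes only in rows, so rows that repeat a pose let the fingers close. It gives the time, the measured TCP pose, the force and the opening at its end, in the units of the state.
- ctrl.read_state(): the state, without advancing time (a new reading comes with each control period).
- ctrl.get_image(name): name is "side" or "top" or "wrist"; returns a dict with "image" (384x512x3 uint8, red, green, blue), "vfov" (degrees; the focal length in pixels is half the picture's height over the tangent of half this angle, whatever the lens; pixels are square), "cx", "cy" (the principal point, pixels), "extrinsics" (4x4, takes a point from world to camera coordinates); the wrist camera has in their place "tool_from_camera" (4x4, takes a point from camera to tool coordinates, whose origin is the TCP and whose axes are the tool frame's). Camera axes: x right, y up, looking along -z (the intrinsics and any distortion apply to the point x, -y, -z); pixel columns grow to the right and rows downward; lengths in mm; the calibration is good to about 2 mm. The wrist camera is an equidistant fisheye: a pixel r from the principal point sees the ray r / f radians off the axis. A picture is of the moment at which its call begins: read the wrist's pose just before it. There is no depth.
- ctrl.finish_job(): hands the job in, once; it reports no verdict.
Trained networks look in a picture, given as the dict that the camera call returned (one of the last four; its "shot" number tells which), for a name from the list of things; names that differ only in an ending like _2 or _b are one class to them, and where a whole thing is asked for, a point or a joint stands for the part that bears it (a point fixed in the world has none). Each returns a list of dicts, best first, with "confidence" (0 to 1); they miss things now and then, are a little off and sometimes report something else, mostly with a low value. They report only what shows in the picture. A call takes as long as a camera call. They do not tell look-alikes from the thing itself.
- ctrl.search_frame(picture, query): "location" ([x, y, z] in mm, in world coordinates, good to about 4 mm: the middle of the surface that is visible of it).
- ctrl.mark_of(picture, query): "location" ([x, y, z] in mm, in world coordinates, good to about 4 mm: a listed point, or the origin of a listed thing).
The state is a dict: "clock": time; "qpos": joint angles; "qd": joint speeds; "tau": joint torques, N m; "eef_pos": TCP position; "tool_rot": TCP orientation; "force": force on the tool from outside, world axes, zero at the start; "torque": the same for the moment, N m; "width": finger opening in mm.
Only numpy, scipy, OpenCV 4.12 (cv2) and the standard library are available. Lean on these libraries where they do the work, as an engineer would, in place of code of your own. Each camera call takes 0.05 s, during which the arm holds its last target.

TASK

Turn the dial of the padlock on the tool chest, notch by notch, until its pointer line clicks in at the white index mark on the shackle side, then pull the shackle all the way out while the lock still lies in its hasp. Lift the open lock off the hasp and finish holding it up level, dial upwards and still, about a hand's breadth (some 8 cm) above the chest; do not let go of it at the end, and leave the other things where they are.

Things in the scene. Friction and masses are not known exactly. Their poses are not given: they have to be found in the camera images.
- chest: Grey sheet-steel tool chest, fixed, 264 (its x) x 424 (its y) x 97 mm high; origin at the centre of its underside, z up. On its lid lies a steel hasp plate 98 x 120 x 3 mm (top at z 100 mm), on which the padlock lies flat, centred at chest x -20, y +70 mm, with the same axes.
- lock_center (a point): Centre (half-way up) of the body of the loose dial padlock: steel block 64 (x) x 76 (y) x 40 (z) mm lying dial up, underside 20 mm below this point. The shackle comes out of the -y end; z points up out of the dial face. The whole lock weighs about 0.6 kg. To take it, grip the two long sides (64 mm across, along x) at mid length.
- dial_grip (a point): Point on the dial's axis, half-way up the dial: black knurled round dial 40 mm in diameter, 18 mm high, centred on top of the lock body, its underside 2.5 mm above the body. One white pointer line runs from its centre to its rim. These axes are the lock's and do not turn with the dial.
- dial (a joint): Angle of the dial on the lock, rad, growing anticlockwise from above; 0 = pointer line at the white index mark (lock -y), the only place that frees the shackle. Starts at 0.5 to 2.7: turn clockwise (stops at -1.0 and 3.0). Notches every 0.524 rad, one at 0, which take under 0.1 N m to leave; let go, it snaps to the nearest. Jams if the shackle is pulled meanwhile.
- shackle_bow (a point): Middle of the shackle's cross-bar (far end of the U): round steel bar 9 mm thick along the lock's x, straight for 22 mm, 92 mm from the lock's centre along lock -y when shut, 20 mm above the hasp plate and 23 mm above the lid. A finger fits inside the U: 37 mm wide between the legs, 40 mm from the bar to the staple when shut.
- shackle (a joint): How far the shackle is pulled out along lock -y, m: 0 shut, 0.034 fully out (captive on its long leg). About 2.5 N of friction; it stays where it is left. Held after about 2 mm unless the dial is at 0. From about 0.025 the short leg is clear of the staple and the lock lifts straight up off the hasp.
- hasp (a point): Middle of the hasp plate's top, under the lock. Blocks 7 x 12 mm, 13 mm high, stand 2 mm off the lock's long sides near its corners (lock y +-24 to +-36 mm; the middle 48 mm of each side is free for fingers); a 12 mm high bar stands 2.5 mm behind the lock's rear (+y) end.
- staple (a point): Top of the staple: fixed square steel arch, 26 mm wide (x), 6 mm thick (y), 36 mm high over the plate, opening 16 mm wide and 30 mm high, 3 mm in front of the lock's shackle end, round the shorter shackle leg (lock x +23 mm). A pulled lock body comes to rest against it.
- key_lock: Bystander on the lid: small brass key padlock, 40 x 54 x 18 mm, without a dial, lying flat; origin at its underside.
- tube_cut: Bystander on the lid: off-cut of 30 mm square steel tube, 70 mm long (its y), lying; origin at the centre of its underside.
- hammer: Bystander: hammer lying on the bench.
- wrench: Bystander: wrench lying on the bench.
- screwdriver: Bystander: screwdriver lying on the bench.
- oil_can: Bystander: plain aluminium can, 60 mm in diameter, 120 mm high, standing; origin at the centre of its underside.
- bolt_tray: Bystander: empty steel tray 100 x 140 x 35 mm; origin at the centre of its underside.
- lock: The same padlock; origin at the centre of its underside, axes as lock_center.
Mind the look-alikes: they are no part of the job. What is shaped like the lock but purple or red is not meant.

How it is judged (in metres and radians):
On the way, in this order (a step that is already met when the one before it is completed fails the run):
1. the dial is clicked in at its opening notch with the shackle still shut (value of joint dial between -0.15 and 0.15 rad and value of joint shackle below 0.004 m), for 0.2 s.
2. the shackle is pulled out while the lock still lies in the hasp (value of joint shackle above 0.028 m and z of lock_center in the frame of chest below 0.135 m), for 0.2 s.
At the end, for the whole second after the job is handed in: The shackle is still out by more than 25 mm, the lock's centre is 180 to 450 mm above the bench (its underside 60 mm or more above the hasp plate), its dial face within 0.35 rad of level, held by the fingers, clear of the chest and still (under 0.05 m/s) (value of joint shackle above 0.025 m and z of lock_center in the frame of chest above 0.18 m and height (world z) of lock_center below 0.45 m and angle between lock_center's own z axis and vertical below 0.35 rad and contact force between the fingers and lock above 1 N and contact force between lock and chest below 0.05 N and linear speed of lock below 0.05 m/s); the arm keeps its last pose, push and grip.
It fails at once if another thing was moved by more than 40 mm (distance of any of key_lock, tube_cut, hammer, wrench, screwdriver, oil_can, bolt_tray from where it was at the start of the episode above 0.04 m).
It also fails if it takes over 72 s, if anything falls off the work surface, if the arm or the gripper's body presses on something with over 40 N, if the wrist force passes 120 N, or if a joint passes its speed limit or range.

## Working session

There is one attempt and no reset: what is moved stays moved. The work goes in short steps, Python scripts to look and compute and a tool call to move; the robot and the scene stay as the last step left them, time stands still between calls to the robot, and variables do not carry over. Pictures are saved under pics/ and viewed, and the job is handed in when it is done.

Besides the shell and the picture viewer there is one more tool, called after "Emit:" as name([rows], argument=value, ...), one row to a line, values as JSON. apply_moves: Moves the arm, as the interface text tells. Its arguments: {"type":"object","properties":{"motion":{"type":"array","items":{"type":"array","items":{"type":"number"}}}},"required":["motion"]}

```bash
ls; mkdir -p pics; python3 - <<'E'
from cell import ctrl
import cv2
s=ctrl.read_state(); print(s)
for n in ["side","top","wrist"]:
    p=ctrl.get_image(n)
    cv2.imwrite(f"pics/{n}0.png",p["image"][:,:,::-1])
    print(n,p["vfov"],p["cx"],p["cy"],p.get("extrinsics"),p.get("tool_from_camera"))
    for q in ["lock_center","dial_grip","shackle_bow","chest","staple","hasp","key_lock","tube_cut"]:
        r=ctrl.mark_of(p,q)
        print(q,[(d["confidence"],[round(v) for v in d["location"]]) for d in r[:3]])
print(ctrl.grip_depth)
E
```

```text
pics
{'clock': 0.0, 'qpos': array([ 1.04817164,  0.62934298,  0.03842865,  1.51838231, -0.02697198,
        0.99631838, -0.02001998]), 'qd': array([ 0.00170785, -0.00021785,  0.0006955 , -0.00166318, -0.00084164,
       -0.00117207,  0.00111886]), 'tau': array([-1.47359260e-04, -5.63386667e+01,  1.22607742e+00, -1.93440467e+01,
        1.09162283e-02,  1.05881039e-02, -1.15003218e-05]), 'eef_pos': array([ 286.45820214, -582.76071662,  230.38633424]), 'tool_rot': array([-1.57083789,  0.00193288, -1.11396597]), 'force': array([ 0.63616244, -0.16730427, -0.74294007]), 'torque': array([ 0.00894135, -0.00142042,  0.0155742 ]), 'width': 85.92684147208493}
side 44.7550090496054 249.61005221139033 197.5822317395133 [[ 9.43672135e-01 -3.30854505e-01 -4.26593527e-03 -4.15861370e+02]
 [ 2.18574242e-01  6.13640521e-01  7.58729604e-01 -1.81813476e+02]
 [-2.48411357e-01 -7.16924409e-01  6.51391733e-01 -1.76702165e+03]
 [ 0.00000000e+00  0.00000000e+00  0.00000000e+00  1.00000000e+00]] None
lock_center [(0.84, [278, 218, 16]), (0.76, [260, -207, 22]), (0.64, [576, 142, 122])]
dial_grip [(0.97, [269
[... 878 characters left out ...]
.66, [330, -264, 21]), (0.54, [205, 269, 20])]
chest [(0.59, [572, 67, 0])]
staple [(0.76, [585, 91, 138])]
hasp [(0.83, [576, 139, 100])]
key_lock [(0.47, [591, -114, 94])]
tube_cut [(0.49, [684, 88, 97])]
wrist 65.70646984690485 253.98080778207333 189.3097784368631 None [[ 9.99999972e-01  1.60808970e-04 -1.75648769e-04 -1.50699416e+00]
 [-2.18268865e-04  3.23930420e-01 -9.46080882e-01 -1.43125479e+02]
 [-9.52403130e-05  9.46080894e-01  3.23930446e-01  8.33357801e+01]
 [ 0.00000000e+00  0.00000000e+00  0.00000000e+00  1.00000000e+00]]
lock_center [(0.67, [268, -209, 24])]
dial_grip [(0.67, [263, -205, 50])]
shackle_bow []
chest []
staple []
hasp []
key_lock []
tube_cut []
18.700000000000003
```

View pics/top0.png

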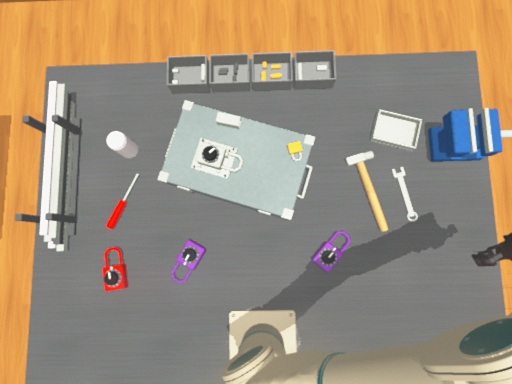

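View pics/side0.png

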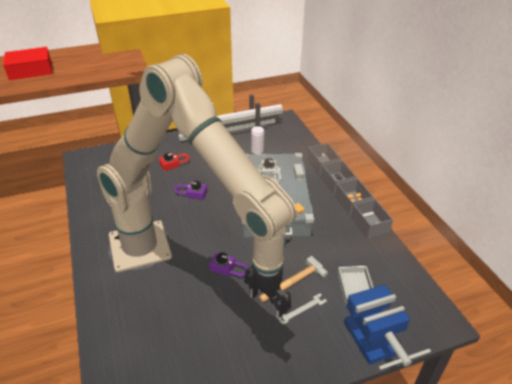

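View pics/wrist0.png

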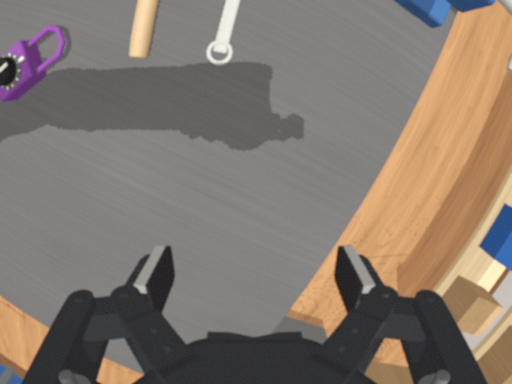

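The top view shows the steel lock at about pixel (211,154) on the chest, with its shackle to the right. The other locks are purple at (188,258) and (330,252) and red at (115,275), and the key lock is at (295,148). I'll move to a hover over the steel lock.

Emit:
apply_moves([
  [-4,-2,4.5,-0.1,8.5],
  [-8,-2,9,-0.2,8.5],
  [-12,-2,13.4,-0.3,8.5],
  [-16,-2,17.8,-0.4,8.5],
  [-20,-2,22.2,-0.5,8.5],
  [-24,-2,26.7,-0.6,8.5],
  [-28,-2,31.1,-0.7,8.5],
  [-32,-2,35.6,-0.8,8.5],
  [-36,-2,40,-0.9,8.5],
  [-40,-2,44.5,-1.0,8.5],
  [-44,-2,49,-1.1,8.5],
  [-48,-2,53.4,-1.2,8.5],
  [-52,-2,57.9,-1.354,8.5],
  [-52,-2,57.9,-1.354,8.5],
  [-52,-2,57.9,-1.354,8.5],
  [-52,-2,57.9,-1.354,8.5],
  [-52,-2,57.9,-1.354,8.5],
])

```text
clock: 3.48
eef_pos: [577.0, 137.1, 251.5]
tool_rot: [-1.572, -0.0, 0.238]
force: [0.5, -1.0, -0.4]
width: 85.0
```

```bash
cat > h.py <<'E'
import numpy as np, cv2
from cell import ctrl
from scipy.spatial.transform import Rotation as R
def tool(s):
    T=np.eye(4);T[:3,:3]=R.from_euler('xyz',s['tool_rot']).as_matrix();T[:3,3]=s['eef_pos'];return T
def wpix2world(p,T,u,v,z):
    f=192/np.tan(np.radians(p['vfov']/2)); d=np.array([u-p['cx'],v-p['cy']]);r=np.hypot(*d);th=r/f
    ray=np.array([np.sin(th)*d[0]/max(r,1e-9),-np.sin(th)*d[1]/max(r,1e-9),-np.cos(th)])
    M=T@p['tool_from_camera'];o=M[:3,3];w=M[:3,:3]@ray;return o+w*(z-o[2])/w[2]
def world2wpix(p,T,P):
    M=np.linalg.inv(T@p['tool_from_camera']);c=M[:3,:3]@np.array(P)+M[:3,3]
    f=192/np.tan(np.radians(p['vfov']/2));x,y,z=c[0],-c[1],-c[2];h=np.hypot(x,y);th=np.arctan2(h,z)
    return np.array([p['cx']+f*th*x/h,p['cy']+f*th*y/h])
def pix2world(p,u,v,z):
    f=192/np.tan(np.radians(p['vfov']/2)); ray=np.array([(u-p['cx'])/f,-(v-p['cy'])/f,-1])
    M=np.linalg.inv(p['extrinsics']);o=M[:3,3];w=M[:3,:3]@ray;return o+w*(z-o[2])/w[2]
def save(p,n,crop=None,k=1):
    im=p['image'][:,:,::-1]
    if crop: a,b,c,d=crop; im=im[b:d,a:c]
    if k!=1: im=cv2.resize(im,None,fx=k,fy=k,interpolation=cv2.INTER_CUBIC)
    cv2.imwrite('pics/'+n+'.png',im)
E
python3 - <<'E'
from h import *
s=ctrl.read_state();T=tool(s);print(s['clock'],s['eef_pos'],s['tool_rot'],s['qpos'],s['width'])
p=ctrl.get_image('wrist');save(p,'w1',k=1.5)
for q in ["lock_center","dial_grip","shackle_bow","staple","hasp","chest"]:
    print(q,[(d["confidence"],[round(v,1) for v in d["location"]]) for d in ctrl.mark_of(p,q)[:3]])
p=ctrl.get_image('top');save(p,'t1',(150,90,330,225),4)
E
```

```text
3.475 [577.00284217 137.14185957 251.5125084 ] [-1.57154947e+00 -2.46921620e-05  2.37617429e-01] [-0.02780333  0.54788284 -0.39914834  1.65046116  0.24498403  0.99297898
 -0.27151655] 84.97816670536824
lock_center [(0.95, [279.0, 219.8, 19.6]), (0.82, [578.8, 137.1, 116.2]), (0.64, [267.5, -208.7, 22.6])]
dial_grip [(0.98, [575.7, 136.4, 155.0]), (0.79, [264.7, -204.6, 49.4]), (0.61, [282.3, 218.8, 48.4])]
shackle_bow [(0.61, [542.8, 49.4, 121.5]), (0.61, [205.1, 269.4, 22.1])]
staple [(0.71, [584.6, 93.8, 133.0])]
hasp []
chest [(0.35, [573.9, 137.8, 119.3])]
```

View pics/w1.png

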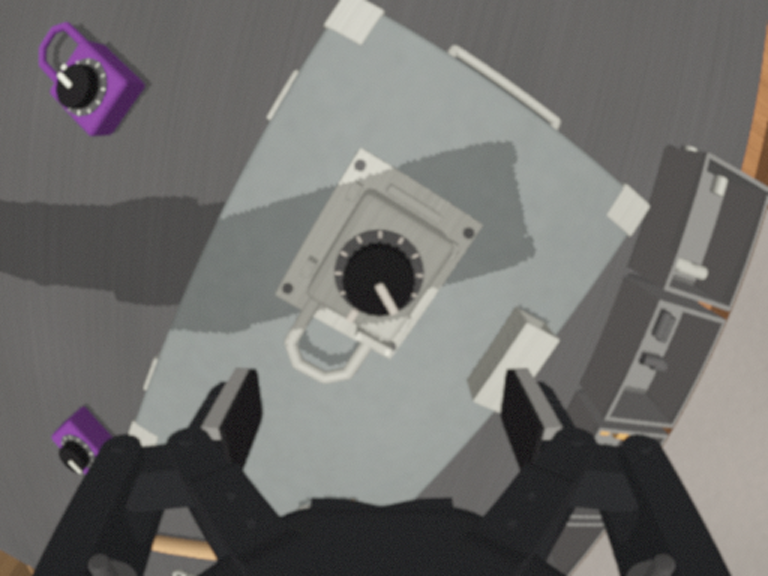

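View pics/t1.png

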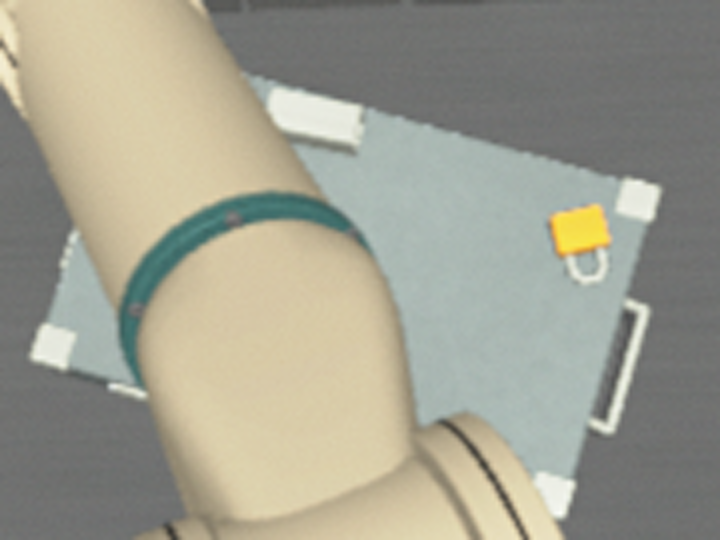

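```bash
python3 - <<'E'
from h import *
s=ctrl.read_state();T=tool(s)
p=ctrl.get_image('wrist');save(p,'w1c',(170,90,340,265),4.4/1.32)
np.set_printoptions(precision=1,suppress=True)
# plate corners
c=[wpix2world(p,T,u/1.5,v/1.5,100) for u,v in [(361,150),(482,227),(276,294),(392,357)]];c=np.array(c);print(c,c.mean(0))
for a,b in [(0,2),(1,3)]:
    d=c[a]-c[b];print('y axis',np.arctan2(d[1],d[0])-np.pi/2,np.hypot(*d[:2]))
for a,b in [(1,0),(3,2)]:
    d=c[a]-c[b];print('x axis',np.arctan2(d[1],d[0]),np.hypot(*d[:2]))
yaw=-0.266
for z in (160.5,):
    a=wpix2world(p,T,375/1.5,270/1.5,z);b=wpix2world(p,T,398/1.5,313/1.5,z);e=wpix2world(p,T,377/1.5,286/1.5,z)
    for o in (a,e):
        d=b-o;print(a,b,np.arctan2(d[1],d[0])-(yaw-np.pi/2))
for q in ["lock_center","dial_grip","shackle_bow","staple"]:
    print(q,[(d["confidence"],[round(v,1) for v in d["location"]]) for d in ctrl.mark_of(p,q)[:3] if d['location'][2]>90])
E
```

```text
[[545.8 209.5 100. ]
 [637.6 179.4 100. ]
 [509.   97.8 100. ]
 [602.   69.  100. ]] [573.6 138.9 100. ]
y axis -0.317906767221253 117.62313939561098
y axis -0.31203002165959215 116.01493096615651
x axis -0.3166785557456246 96.6327487709346
x axis -0.30014254909085836 97.32981884909721
[570.3 150.3 160.5] [588.9 128.5 160.5] 0.9751391085345944
[570.3 150.3 160.5] [588.9 128.5 160.5] 1.137283255163323
lock_center [(0.65, [574.3, 139.5, 118.7])]
dial_grip [(0.86, [577.8, 136.6, 155.1])]
shackle_bow [(0.79, [543.8, 48.1, 118.8])]
staple [(0.79, [583.9, 89.5, 138.1])]
```

View pics/w1c.png

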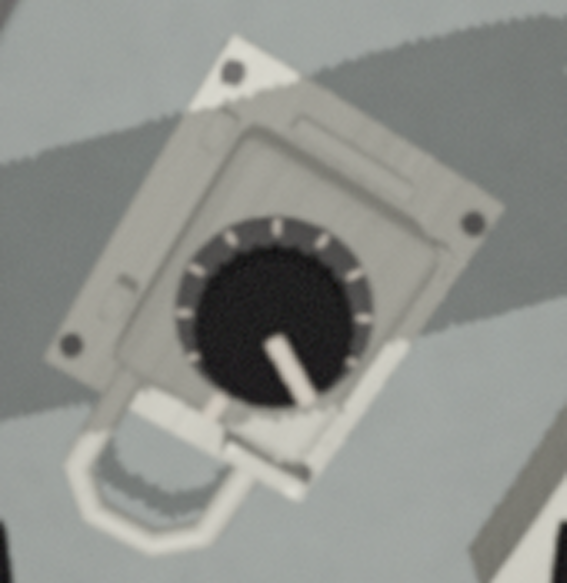

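```bash
python3 - <<'E'
from h import *
s=ctrl.read_state();T=tool(s)
p=ctrl.get_image('wrist')
np.set_printoptions(precision=1,suppress=True)
k=175*4.4/1.32/583*1
def w(x,y,z): return wpix2world(p,T,170+x/3.333,90+y/3.333,z)
a=w(275,328,160.5);print('dial',a,w(195,328,160.5),w(355,328,160.5),w(275,408,160.5))
b=w(272,338,160.5);c=w(308,404,160.5)
for o in (a,b):
    d=c-o;print(np.arctan2(d[1],d[0])+.312+np.pi/2)
print('ticks',[w(x,y,140.5) for x,y in [(277,226),(322,240),(230,238),(215,407)]])
print('cross bar mid',w(160,545,120))
# project model points
yaw=-.312;Rm=R.from_euler('z',yaw).as_matrix()
im=p['image'][:,:,::-1].copy()
im=cv2.resize(im[90:265,170:340],None,fx=3.333,fy=3.333)
O=np.array([575,138.5,100.])
def put(P,col):
    u=world2wpix(p,T,O+Rm@np.array(P,float));cv2.circle(im,tuple(int(round(t)) for t in ((u-[170,90])*3.333)),3,col,-1)
for t in np.arange(0,6.28,.3): put([20*np.cos(t),20*np.sin(t),60.5],(0,0,255))
for x in(-32,32):
    for y in (-38,38): put([x,y,40],(0,255,0))
for x in(-49,49):
    for y in (-60,60): put([x,y,0],(255,0,0))
put([0,-92,20],(255,0,255)); put([23,-44,36],(255,255,0))
cv2.imwrite('pics/ov1.png',im)
E
```

```text
dial [574.  143.8 160.5] [554.6 139.  160.5] [593.4 148.5 160.5] [579.2 122.7 160.5]
0.9406597363498803
1.0250653130151424
ticks [array([569.4, 164.7, 140.5]), array([581.8, 163.9, 140.5]), array([558.1, 158.7, 140.5]), array([564.8, 110.6, 140.5])]
cross bar mid [558.4  49.6 120. ]
```

View pics/ov1.png

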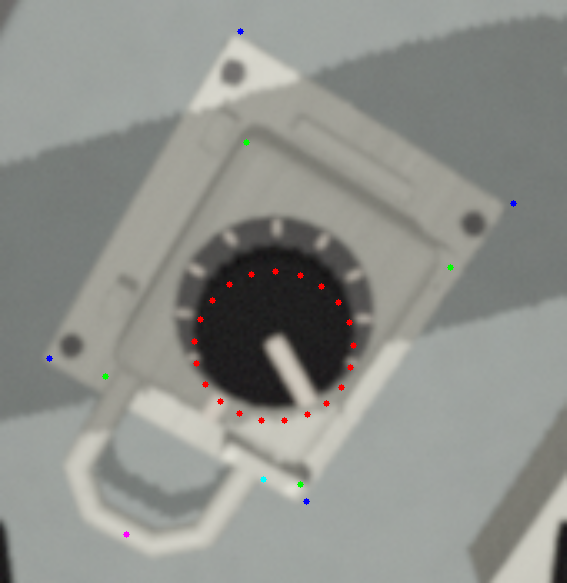

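The dial pointer reads about 1.0 rad, so it is two notches from open. I'll rotate to the start yaw, which should end with the jaws along lock y, and take a second view from the opposite side.

Emit:
apply_moves([
  [0,0,0.2,-0.18,8.5],
  [0,0,0.2,-0.36,8.5],
  [0,0.4,0.2,-0.54,8.5],
  [0,0.8,0.2,-0.72,8.5],
  [0,1,0.2,-0.9,8.5],
  [0,1,0.2,-1.08,8.5],
  [0,1,0.2,-1.26,8.5],
  [0,1,0.2,-1.44,8.5],
  [0,1,0.2,-1.62,8.5],
  [0,1,0.2,-1.8,8.5],
  [0,1,0.2,-1.98,8.5],
  [0,1,0.2,-2.067,8.5],
  [0,1,0.2,-2.067,8.5],
  [0,1,0.2,-2.067,8.5],
])

```text
clock: 5.92
eef_pos: [576.6, 140.6, 241.3]
tool_rot: [-1.571, 0.0, 2.305]
force: [0.9, 0.7, 0.2]
width: 85.1
```

```bash
python3 - <<'E'
from h import *
s=ctrl.read_state();T=tool(s);print(s['clock'],s['eef_pos'],s['tool_rot'],s['qpos'])
p=ctrl.get_image('wrist');save(p,'w2',k=1.5)
for q in ["lock_center","dial_grip","shackle_bow","staple"]:
    print(q,[(d["confidence"],[round(v,1) for v in d["location"]]) for d in ctrl.mark_of(p,q)[:3] if d['location'][2]>90])
yaw=-.312;Rm=R.from_euler('z',yaw).as_matrix()
im=cv2.resize(p['image'][:,:,::-1],None,fx=1.5,fy=1.5)
O=np.array([575,138.5,100.])
def put(P,col):
    u=world2wpix(p,T,O+Rm@np.array(P,float));cv2.circle(im,tuple(int(round(t)) for t in u*1.5),2,col,-1)
for t in np.arange(0,6.28,.3): put([20*np.cos(t),20*np.sin(t),60.5],(0,0,255))
for x in(-32,32):
    for y in (-38,38): put([x,y,40],(0,255,0))
for x in(-49,49):
    for y in (-60,60): put([x,y,0],(255,0,0))
put([0,-92,20],(255,0,255)); put([23,-44,36],(255,255,0))
cv2.imwrite('pics/ov2.png',im)
E
```

```text
5.925 [576.57690291 140.57180686 241.29860565] [-1.57074115e+00  8.69063047e-05  2.30532715e+00] [ 0.2664841   0.69303742 -0.94478654  1.65314616  0.61317329  1.1193335
  1.45752419]
lock_center [(0.9, [573.8, 136.8, 121.3])]
dial_grip []
shackle_bow [(0.9, [543.1, 49.3, 121.7])]
staple [(0.69, [583.2, 91.2, 137.7])]
```

View pics/ov2.png

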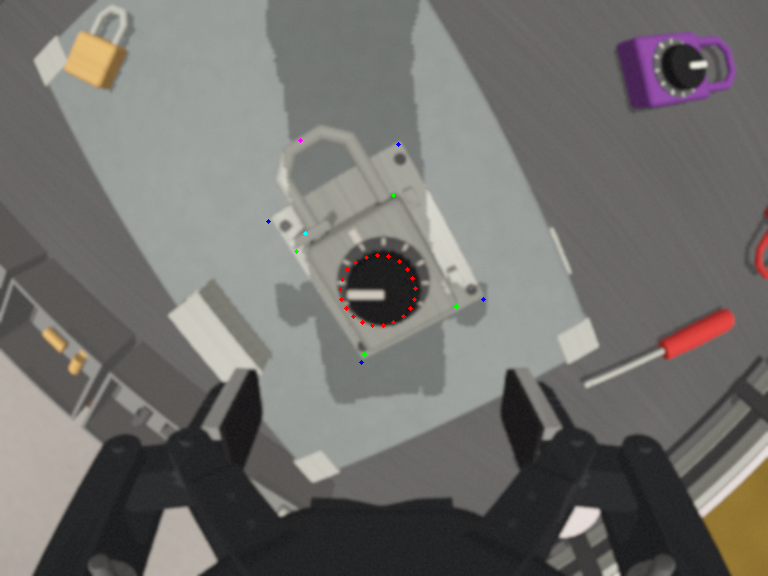

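The second view agrees: the pointer is at 1.05 rad, exactly two notches out. I'll descend over the dial.

Emit:
apply_moves([
  [0.2,2,0.2,0,8.5],
  [0.2,5,0.2,0,8.5],
  [0.2,8,0.2,0,8.5],
  [0.2,9.6,0.2,0,8.5],
  [0.2,9.6,0.2,0,7],
  [0.2,9.6,0.2,0,5.5],
  [0.2,9.6,0.2,0,5],
  [0.2,9.6,0.2,0,5],
])

```text
clock: 7.18
eef_pos: [574.1, 140.9, 146.1]
tool_rot: [-1.572, 0.001, 2.307]
force: [0.8, 0.6, -1.2]
width: 50.2
```

```bash
python3 - <<'E'
from h import *
s=ctrl.read_state();T=tool(s);print(s['clock'],s['eef_pos'],s['tool_rot'],s['force'],s['width'])
p=ctrl.get_image('wrist');save(p,'w3',k=1.5)
E
```

```text
7.175 [574.12654312 140.90392423 146.06004936] [-1.57189358e+00  6.86490004e-04  2.30681422e+00] [ 0.8069752   0.55737854 -1.21051858] 50.168502917370205
```

View pics/w3.png

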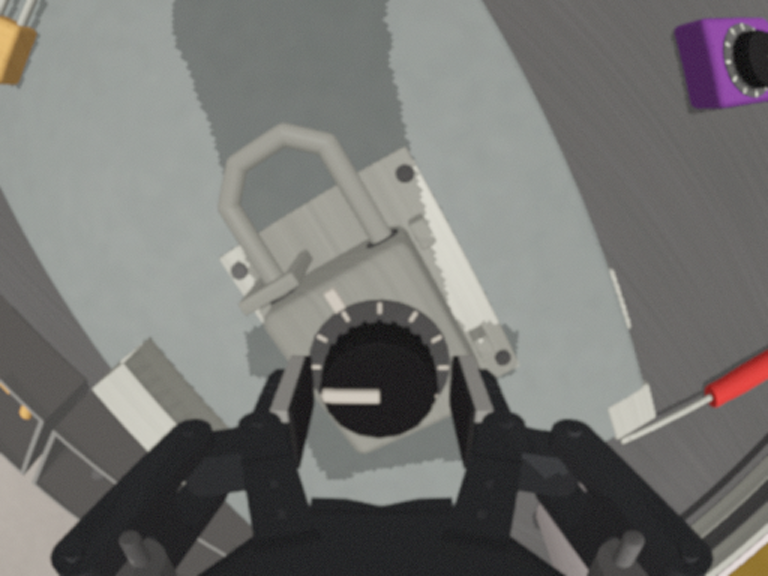

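The jaws are centred on the dial at (380,395), and the pointer runs to the left. I'll close on the dial and turn it clockwise by two notches.

Emit:
apply_moves([
  [0,0,0,0,3.5],
  [0,0,0,0,3.5],
  [0,0,0,0,3.5],
  [0,0,0,0,3.5],
])

```text
clock: 7.72
eef_pos: [574.2, 140.5, 146.2]
tool_rot: [-1.571, 0.001, 2.307]
force: [-0.4, -1.3, 4.9]
width: 37.7
```

Emit:
apply_moves([
  [0,0,0,0.13,3.5],
  [0,0,0,0.26,3.5],
  [0,0,0,0.39,3.5],
  [0,0,0,0.52,3.5],
  [0,0,0,0.65,3.5],
  [0,0,0,0.78,3.5],
  [0,0,0,0.91,3.5],
  [0,0,0,1.05,3.5],
  [0,0,0,1.05,3.5],
  [0,0,0,1.05,3.5],
])

```text
clock: 8.98
eef_pos: [574.2, 140.8, 146.2]
tool_rot: [-1.572, -0.0, 1.26]
force: [-1.4, -0.9, 7.7]
width: 37.9
```

```bash
python3 - <<'E'
from h import *
s=ctrl.read_state();T=tool(s);print(s['clock'],s['eef_pos'],s['tool_rot'],s['force'],s['torque'],s['width'])
p=ctrl.get_image('wrist');save(p,'w4',k=1.5)
E
```

```text
8.975 [574.16262253 140.75782232 146.16743978] [-1.57211684e+00 -7.79541345e-06  1.25999800e+00] [-1.38147098 -0.87034305  7.73178807] [-0.36026293  0.17662509  0.01026863] 37.933332199370696
```

View pics/w4.png

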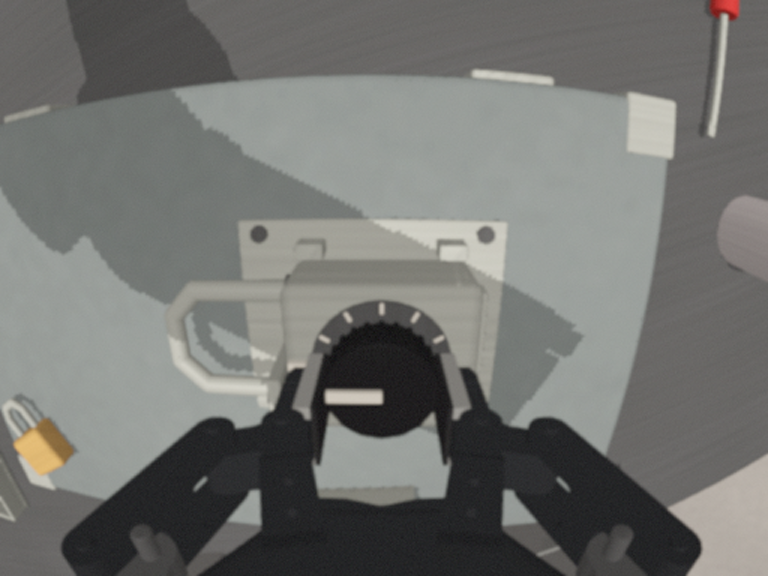

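The pointer now lies on the index line (left, lock -y). I'll release, rise and move over the cross-bar.

Emit:
apply_moves([
  [0,0,0,0,5.5],
  [0,0,0,0,5.5],
  [0,0,0,0,5.5],
  [0,-2,0,0,5.5],
  [0,-4.5,0,0,5.5],
  [-3,-4.5,0,0,5],
  [-7,-4.5,0,0,4.5],
  [-9.2,-4.5,0,0,4],
  [-9.2,-4.5,0,0,4],
  [-9.2,-4.5,0,0,4],
])

```text
clock: 10.28
eef_pos: [545.8, 54.6, 190.5]
tool_rot: [-1.571, -0.002, 1.258]
force: [0.9, -0.0, -0.5]
width: 40.1
```

```bash
python3 - <<'E'
from h import *
s=ctrl.read_state();T=tool(s);print(s['clock'],s['eef_pos'],s['tool_rot'],s['force'],s['torque'],s['width'])
p=ctrl.get_image('wrist');save(p,'w5',k=1.5)
print([(d["confidence"],d["location"]) for d in ctrl.mark_of(p,"shackle_bow")[:3]])
E
```

```text
10.275 [545.75102405  54.60364869 190.53143223] [-1.57119920e+00 -1.54142726e-03  1.25803873e+00] [ 0.86316047 -0.011656   -0.52307968] [ 0.00370835  0.00483987 -0.00965441] 40.128817555257434
[(0.64, [541.8, 47.3, 124.6])]
```

View pics/w5.png

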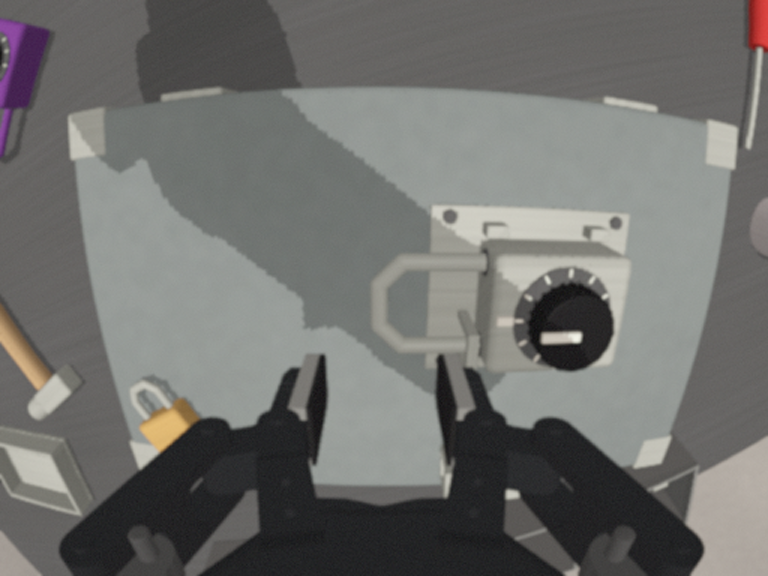

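```bash
python3 - <<'E'
from h import *
s=ctrl.read_state();T=tool(s)
p=ctrl.get_image('wrist')
for u,v in [(380,305),(380,285),(380,325),(400,262),(400,347)]:
    w=wpix2world(p,T,u/1.5,v/1.5,120); print(w, np.linalg.inv(T)[:3]@np.r_[w,1])
E
```

```text
[545.77648332  55.49527378 120.        ] [4.29159677e-01 7.04534821e+01 6.22339636e-02]
[535.41077674  58.84543397 120.        ] [ 0.43825365 70.45130701 10.95587241]
[556.5171541   52.02320846 120.        ] [  0.41905335  70.45573503 -11.2256861 ]
[526.9328161   72.06188422 120.        ] [10.41705617 70.46233233 23.07914559]
[572.16148867  58.23190978 120.        ] [ 11.12717469  70.47278579 -24.21140989]
```

The bar is centred between the jaws. I'll descend, close and pull.

Emit:
apply_moves([
  [0,3,0,0,4],
  [0,6,0,0,4],
  [0,8,0,0,4],
  [0,8,0,0,4],
  [0,8,0,0,0.5],
  [0,8,0,0,0.5],
  [0,8,0,0,0.5],
  [0,8,0,0,0.5],
  [0,8,0,0,0.5],
])

```text
clock: 11.55
eef_pos: [545.9, 53.4, 110.9]
tool_rot: [-1.572, -0.001, 1.257]
force: [-0.1, 0.3, 4.0]
width: 6.3
```

Emit:
apply_moves([
  [-0.4,0,0,0,0.5],
  [-0.8,0,0,0,0.5],
  [-1.2,0,0,0,0.5],
  [-1.2,0,0,0,0.5],
])

```text
clock: 12.05
eef_pos: [541.7, 41.0, 110.3]
tool_rot: [-1.571, 0.001, 1.256]
force: [2.4, 0.2, 3.8]
width: 6.5
```

Emit:
apply_moves([
  [-0.4,0,0,0,0.5],
  [-0.8,0,0,0,0.5],
  [-1.2,0,0,0,0.5],
  [-1.6,0,0,0,0.5],
  [-2.0,0,0,0,0.5],
  [-2.2,0,0,0,0.5],
  [-2.2,0,0,0,0.5],
])

```text
clock: 12.92
eef_pos: [534.5, 20.7, 110.3]
tool_rot: [-1.57, 0.0, 1.257]
force: [1.2, 1.3, 1.4]
width: 6.2
```

```bash
python3 - <<'E'
from h import *
s=ctrl.read_state();T=tool(s);print(s['clock'],s['eef_pos'],s['tool_rot'],s['force'],s['torque'],s['width'])
p=ctrl.get_image('wrist');save(p,'w6',k=1.5)
E
```

```text
12.925 [534.4766092   20.70034744 110.26024578] [-1.57027819e+00  4.76377180e-04  1.25681896e+00] [1.20657441 1.26490963 1.43455495] [ 0.36141155 -0.39663488 -0.06639921] 6.183962837366485
```

View pics/w6.png

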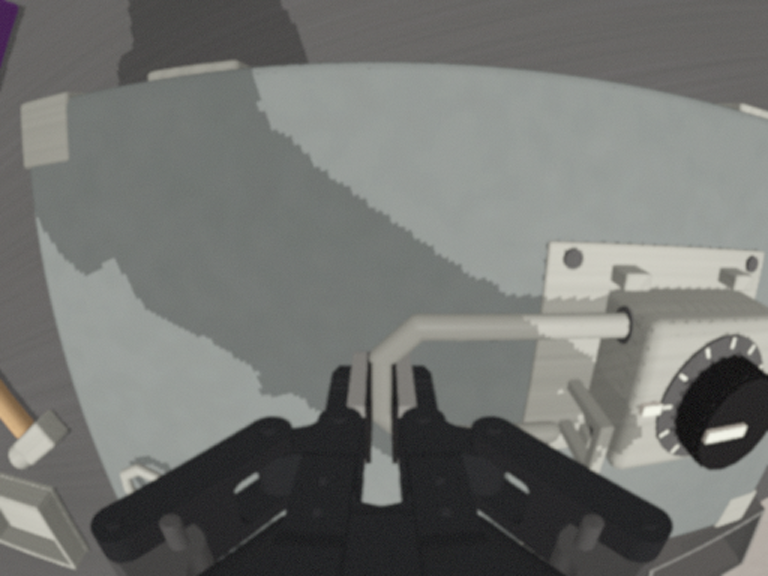

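The shackle has come out about 34 mm (bar at column 380, long leg exposed). I'll pull slightly further to confirm it is at its stop.

Emit:
apply_moves([
  [-0.15,0,0,0,0.5],
  [-0.3,0,0,0,0.5],
  [-0.3,0,0,0,0.5],
  [-0.3,0,0,0,0.5],
])

```text
clock: 13.48
eef_pos: [533.7, 18.5, 110.3]
tool_rot: [-1.57, -0.0, 1.258]
force: [1.6, 3.7, 1.8]
width: 6.5
```

```bash
python3 - <<'E'
from h import *
s=ctrl.read_state();T=tool(s);print(s['clock'],s['eef_pos'],s['force'],s['torque'],s['width'])
E
```

```text
13.475 [533.66823777  18.50883136 110.28949953] [1.60633617 3.67682533 1.8253563 ] [ 0.97511162 -0.17306543 -0.02252279] 6.533225141211591
```

The pull totals 37 mm: 34 mm of shackle travel plus about 3 mm of body slack against the staple. I'll release, rise and turn the jaws to lock x above the body.

Emit:
apply_moves([
  [0,0,0,0,3],
  [0,0,0,0,3],
  [0,0,0,0,3],
  [0,-3,0,0,3],
  [0,-7,0,0,3],
  [0,-9,0,0,4],
  [4,-10,0,0.18,8.5],
  [8,-10,0,0.36,8.5],
  [12.6,-10,0,0.54,8.5],
  [12.6,-10,0,0.72,8.5],
  [12.6,-10,0,0.9,8.5],
  [12.6,-10,0,1.08,8.5],
  [12.6,-10,0,1.26,8.5],
  [12.6,-10,0,1.44,8.5],
  [12.6,-10,0,1.57,8.5],
  [12.6,-10,0,1.57,8.5],
  [12.6,-10,0,1.57,8.5],
])

```text
clock: 15.6
eef_pos: [572.6, 137.8, 210.2]
tool_rot: [-1.571, 0.0, -0.311]
force: [-0.2, 0.7, -0.6]
width: 85.0
```

```bash
python3 - <<'E'
from h import *
s=ctrl.read_state();T=tool(s);print(s['clock'],s['eef_pos'],s['tool_rot'],s['force'],s['qpos'],s['width'])
p=ctrl.get_image('wrist');save(p,'w7',k=1.5)
for q in ["lock_center","dial_grip","shackle_bow"]:
    print(q,[(d["confidence"],[round(v,1) for v in d["location"]]) for d in ctrl.mark_of(p,q)[:3] if d['location'][2]>90])
E
```

```text
15.6 [572.60735585 137.79243636 210.22254951] [-1.57114978e+00  2.99370394e-04 -3.10860179e-01] [-0.16580167  0.68092054 -0.58811907] [-0.1436494   0.57026028 -0.21880532  1.712585    0.15328976  0.87591894
 -0.73820533] 84.9532746127679
lock_center [(0.83, [575.7, 136.0, 120.3])]
dial_grip [(0.69, [577.9, 135.3, 154.9])]
shackle_bow [(0.88, [531.3, 14.4, 121.2])]
```

View pics/w7.png

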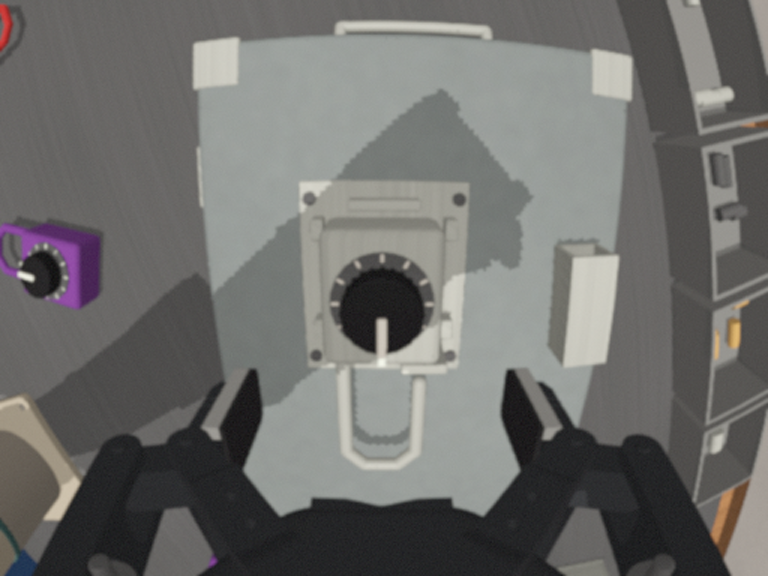

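The lock is centred between the jaws, with the dial at (382,310), the pointer at the index and the shackle out at the bottom. I'll descend and grip the long sides.

Emit:
apply_moves([
  [0,3,0,0,8.5],
  [0,6,0,0,8.5],
  [0,8.5,0,0,8.5],
  [0,9.8,0,0,8.5],
  [0,10.2,0,0,8.5],
  [0,10.2,0,0,8.5],
])

```text
clock: 16.55
eef_pos: [573.2, 138.0, 108.8]
tool_rot: [-1.57, -0.001, -0.313]
force: [-0.9, -0.1, -0.2]
width: 85.1
```

Emit:
apply_moves([
  [0,0,0,0,7.2],
  [0,0,0,0,6.5],
  [0,0,0,0,5.5],
  [0,0,0,0,5.5],
  [0,0,0,0,5.5],
  [0,0,0,0,5.5],
])

```text
clock: 17.3
eef_pos: [573.2, 138.1, 109.3]
tool_rot: [-1.57, -0.001, -0.313]
force: [-1.6, -1.1, 6.1]
width: 63.1
```

```bash
python3 - <<'E'
from h import *
s=ctrl.read_state();T=tool(s);print(s['clock'],s['eef_pos'],s['tool_rot'],s['force'],s['torque'],s['width'])
p=ctrl.get_image('wrist');save(p,'w8',k=1.5)
E
```

```text
17.3 [573.20790192 138.12639504 109.32744337] [-1.57011652e+00 -1.06608270e-03 -3.13118341e-01] [-1.61359424 -1.13469861  6.07551343] [-0.05816074  0.32989244 -0.09997643] 63.12129115712181
```

View pics/w8.png

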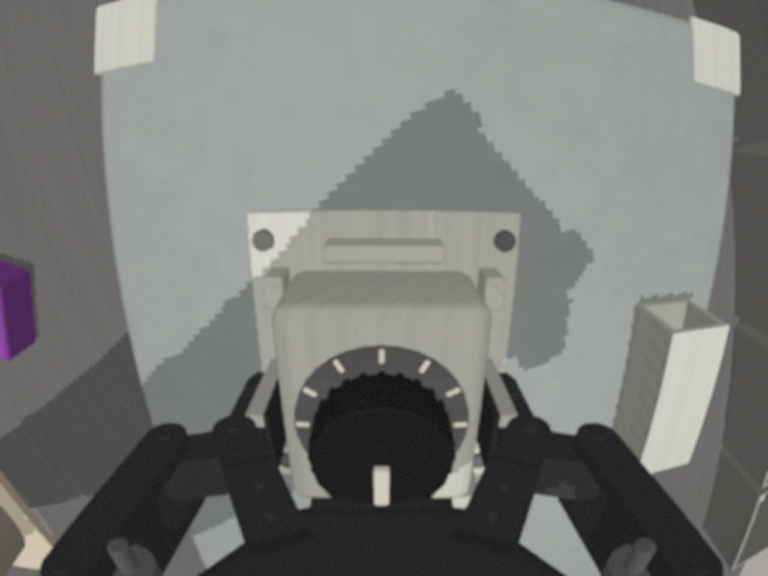

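The body is gripped (width 63 mm). I'll ease it 1.5 mm off the staple and lift slowly.

Emit:
apply_moves([
  [0,0,0.15,0,5.5],
  [0,-0.4,0.15,0,5.5],
  [0,-0.9,0.15,0,5.5],
  [0,-1.5,0.15,0,5.5],
  [0,-2,0.15,0,5.5],
  [0,-2,0.15,0,5.5],
])

```text
clock: 18.1
eef_pos: [573.6, 139.5, 128.8]
tool_rot: [-1.57, -0.001, -0.313]
force: [0.1, -0.4, -6.3]
width: 63.2
```

```bash
python3 - <<'E'
from h import *
s=ctrl.read_state();T=tool(s);print(s['clock'],s['eef_pos'],s['tool_rot'],s['force'],s['torque'],s['width'])
p=ctrl.get_image('wrist');save(p,'w9')
E
```

```text
18.1 [573.63322572 139.50471097 128.83869354] [-1.57015602e+00 -8.87362720e-04 -3.13026523e-01] [ 0.12410889 -0.43983615 -6.29954568] [ 0.1678667  -0.0080553   0.02618835] 63.19532215114869
```

View pics/w9.png

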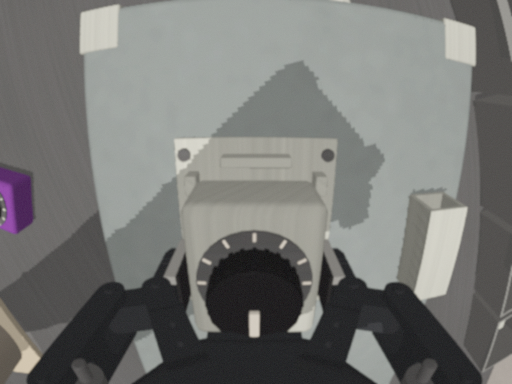

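The lock is off the plate and carries about 6 N on the wrist, which matches its 0.6 kg. I'll raise it to the final height.

Emit:
apply_moves([
  [0,-1,0,0,5.5],
  [0,-2,0,0,5.5],
  [0,-3,0,0,5.5],
  [0,-4,0,0,5.5],
  [0,-5,0,0,5.5],
  [0,-6,0,0,5.5],
  [0,-6.5,0,0,5.5],
  [0,-6.5,0,0,5.5],
  [0,-6.5,0,0,5.5],
  [0,-6.5,0,0,5.5],
  [0,-6.5,0,0,5.5],
])

```text
clock: 19.52
eef_pos: [573.1, 139.3, 193.0]
tool_rot: [-1.571, 0.0, -0.313]
force: [-0.5, -0.9, -5.9]
width: 63.0
```

```bash
python3 - <<'E'
from h import *
s=ctrl.read_state();T=tool(s);print(s['clock'],s['eef_pos'],s['tool_rot'],s['force'],s['torque'],s['width'],abs(s['qd']).max())
p=ctrl.get_image('wrist');save(p,'w10')
for q in ["lock_center","dial_grip","shackle_bow"]:
    print(q,[(d["confidence"],[round(v,1) for v in d["location"]]) for d in ctrl.mark_of(p,q)[:3] if d['location'][2]>90])
p=ctrl.get_image('side');save(p,'s10',(190,120,350,260),4)
for q in ["lock_center","dial_grip","shackle_bow","key_lock","tube_cut"]:
    print(q,[(d["confidence"],[round(v,1) for v in d["location"]]) for d in ctrl.mark_of(p,q)[:3] if d['location'][2]>80])
E
```

```text
19.525 [573.10813399 139.31604351 193.02727628] [-1.57107413e+00  4.36261255e-04 -3.12993403e-01] [-0.46689154 -0.85651151 -5.9164654 ] [ 0.13216451 -0.03290118  0.02352184] 62.99405629184139 0.0021250954534253606
lock_center [(0.62, [573.1, 137.1, 202.3])]
dial_grip [(0.57, [577.6, 137.4, 237.0]), (0.5, [579.1, 139.5, 100.6])]
shackle_bow []
lock_center [(0.81, [573.3, 141.4, 203.6])]
dial_grip [(0.72, [571.2, 138.8, 234.6])]
shackle_bow []
key_lock [(0.71, [568.7, 138.9, 237.1]), (0.57, [595.0, -113.6, 99.1])]
tube_cut [(0.53, [569.7, 137.7, 237.7]), (0.47, [685.7, 92.7, 96.2])]
```

View pics/w10.png

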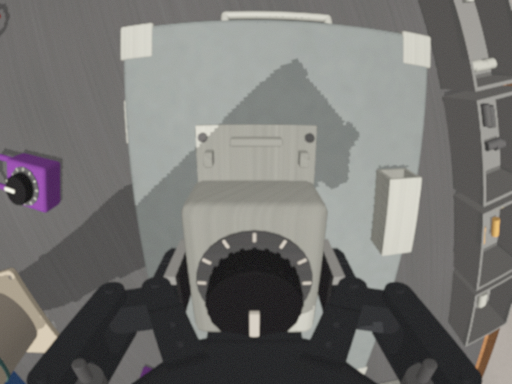

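View pics/s10.png

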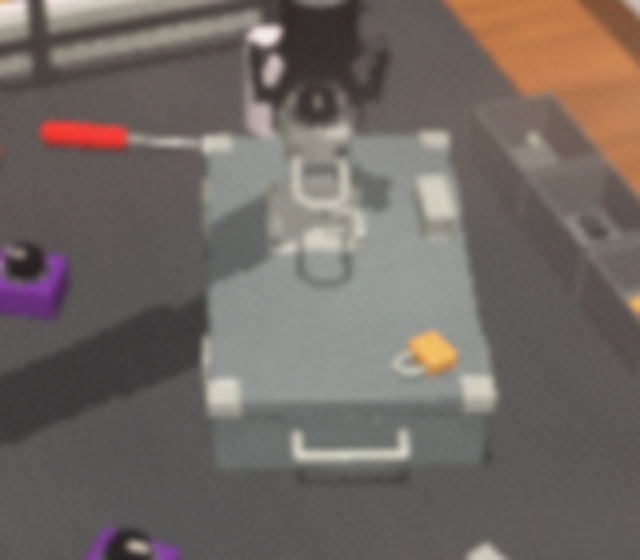

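The side view shows the lock hanging level in the fingers at (320,110), shackle out, with the hasp empty below it. The key lock and tube are where they were. Handing in.

```bash
python3 - <<'E'
from cell import ctrl
print(ctrl.finish_job())
E
```

```text
the job is handed in; nothing more can be done
None
```

The job is handed in at 19.6 s of the 72 s allowed. The lock is held up open and level, dial upwards and about 85 mm above the chest. The hand-in gave no verdict.

- **Dial:** I turned it two notches clockwise (1.05 rad), and the pointer line came to rest on the index mark. That was read from the pictures, since there is no joint reading.
- **Shackle:** I pulled the cross-bar until the tool had moved about 37 mm, which I take as 34 mm of shackle travel plus about 3 mm of the body sliding to the staple. I judged the full pull from that tool travel and the pictures.
- **Lift:** I gripped the long sides, eased the body 1.5 mm off the staple and lifted it 84 mm.
- **Last checks:**
  - The lock centre was at z ≈ 203 mm.
  - The wrist carried about 6 N, which matches the lock's weight.
  - The fingers were at 63 mm and the joints nearly still (about 0.002 rad/s).
  - The shackle was still out in the side view.
  - The key lock and tube showed no visible shift, and I touched none of the bystanders. I did not re-measure the other bystanders.
- **Disagreements:** The network also gave false hits for the key lock and tube at the lifted lock. Its cross-bar position was about 4 mm off my geometry, so I used the geometry, and the grip confirmed it.

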